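Close a tumbling barrel's hatch and hold its locking bar through both lugs

TASK

Close the stone-tumbling barrel: set the flat hatch lid into the frame on top of the barrel and press it down firmly so that it beds level on its seat. Then slide the locking bar, nose first and from either end, through the bronze bush of one lug, over the lid and through the bush of the other lug, until the split-pin hole near its nose is clear beyond the far bush, and finish still holding it there in the gripper, without forcing it against the bushes, so that I can fit the split pin. Do not disturb the stone, the tin or the spanner lying about.

Things in the scene. Friction and masses are not known exactly. Their poses are not given: they have to be found in the camera images.
- barrel: Fixed dark blue-green hexagonal tumbling barrel, 198 mm long along its y, on a base plate 130 x 300 mm. Origin: on the bench under its middle, z up. On top: the hatch frame and, at y +69 and -69 mm, an upright lug with a bronze bush, lug tops 183 mm over the bench. Beyond the lugs nothing stands over 140 mm (end flanges at |y| 92-99 mm, pulley at the -y end 106 mm high).
- seat (a point): Middle of the hatch frame at the level of the seat for the lid's underside, 130 mm above the bench; axes as the barrel's. The frame is 82 mm (x) by 106 mm (y) inside, 3 mm wider than the lid on every side; its 6 mm wide rim rises 4 mm above the seat.
- bore_left (a point): Centre of the bronze bush in the lug at the barrel's +y end: from the seat point 69 mm along +y and 33.5 mm up. Bore 17 mm, through, along the barrel's y axis, 16 mm long (8 mm either way), both mouths flared at 45 degrees to 25 mm; outside 28 mm across.
- bore_right (a point): Centre of the like bush in the other lug, at the barrel's -y end, in line with the first: from the seat point 69 mm along -y and 33.5 mm up.
- lid: Loose flat grey metal hatch lid, 76 mm (x) by 100 mm (y) by 6 mm, with a black block 24 (x) by 50 (y) by 18 mm on its middle to take it by; 0.18-0.29 kg. Origin: centre of the underside, z up; lies flat on the bench. Its y goes along the barrel's y, either way round. Seated, the block's top is 2.5 mm under a centred bar: the bar passes only when the lid is down.
- bar: Loose steel locking bar lying level, 0.16-0.26 kg. Origin: centre line, middle of the flat grip, 7 mm over the bench; x along the shank to the nose, z up. Grip 60 mm (x) by 20 wide (y) by 14 high; stop collar 30 wide, 14 high, x 30-36 mm; round shank 14 mm thick, x 36-231 mm, last 8 mm tapered to 7 mm; 5 mm split-pin hole at x 218 mm. Collar on a bush: nose 41 mm past the far bush.
- bar_tip (a point): End of the bar's nose, on its centre line, 231 mm from the bar's origin.
- spindle: Fixed polishing spindle with a denim cup, 110 mm across, 139 mm high, standing behind the lid and to the left of the barrel; origin at its foot. Keep the gripper clear of it.
- stone: Rough grey stone, about 62 x 64 x 52 mm, on the bench. To be left alone.
- grit_tin: Pale grey round tin, 69 mm across, 92 mm high, behind the barrel. To be left alone.
- wrench: Open-ended spanner, 200 mm long, 8 mm thick, on the bench behind the barrel. To be left alone.
Mind the look-alikes: they are no part of the job. There is more than one size of the lid; the one meant has the size given above.

How it is judged:
On the way, in this order (a step that is already met when the one before it is completed fails the run):
1. the lid lies in the frame, level on its seat, and is pressed down on it with more than 8 N (z of lid in the frame of seat between -0.003 and 0.0025 m and x of lid in the frame of seat between -0.006 and 0.006 m and y of lid in the frame of seat between -0.006 and 0.006 m and angle between lid's own z axis and vertical below 0.035 rad and contact force between lid and barrel above 8 N), for 0.15 s.
2. the gripped bar has its nose through the first bush, between the two lugs, the lid still down (z of lid in the frame of seat between -0.003 and 0.0025 m and x of lid in the frame of seat between -0.006 and 0.006 m and y of lid in the frame of seat between -0.006 and 0.006 m and angle between lid's own z axis and vertical below 0.035 rad and contact force between the fingers and bar above 2 N and angle between the x axis of bar and the y axis of barrel, either way round below 0.06 rad and x of bar_tip in the frame of seat between -0.008 and 0.008 m and z of bar_tip in the frame of seat between 0.025 and 0.042 m and y of bar_tip in the frame of seat between -0.055 and 0.055 m), for 0.05 s.
At the end, for the whole second after the job is handed in: The lid lies level (2 degrees) on its seat in the frame (within 2.5 mm). The bar runs through both bushes, in line with the barrel within 3.4 degrees, its nose 14 mm or more past the far bush; it is at rest, gripped by the fingers (over 2 N) and presses on the barrel with under 15 N (z of lid in the frame of seat between -0.003 and 0.0025 m and x of lid in the frame of seat between -0.006 and 0.006 m and y of lid in the frame of seat between -0.006 and 0.006 m and angle between lid's own z axis and vertical below 0.035 rad and contact force between the fingers and bar above 2 N and angle between the x axis of bar and the y axis of barrel, either way round below 0.06 rad and x of bar_tip in the frame of seat between -0.008 and 0.008 m and z of bar_tip in the frame of seat between 0.025 and 0.042 m and linear speed of bar below 0.02 m/s and contact force between bar and barrel below 15 N and ((y of bar_tip in the frame of seat above 0.091 m and y of bar in the frame of seat below -0.105 m) or (y of bar_tip in the frame of seat below -0.091 m and y of bar in the frame of seat above 0.105 m))); the arm keeps its last pose, push and grip.
It fails at once if the stone is shifted more than 30 mm (distance of stone from where it was at the start of the episode above 0.03 m).
It fails at once if the tin is shifted more than 30 mm (distance of grit_tin from where it was at the start of the episode above 0.03 m).
It fails at once if the spanner is shifted more than 30 mm (distance of wrench from where it was at the start of the episode above 0.03 m).
It also fails if it takes over 69 s, if anything falls off the work surface, if the arm or the gripper's body presses on something with over 40 N, if the wrist force passes 120 N, or if a joint passes its speed limit or range.

ROBOT

A 6-joint arm with a two-finger parallel gripper is mounted at the origin on a cart in front of the work surface, level with it; the furniture and walls round the work are solid. World frame = base frame: x ahead of the robot, y to its left, z up, the work surface at z = 0. Lengths are in m, angles in rad, forces in N, time in s.
With the tool pointing down it reaches from about 0.325 to 0.85 m from the base axis. Payload 15.5 kg.
Tool frame: the origin (TCP) lies midway between the tips of the shut fingers; the grasp point (between the pads) lies 19 mm behind it; z points along the fingers, y is the line along which they close (so a half turn about z gives the same grasp; the last joint's range is limited). The gripper opens to 91 mm and grips with 3 to 60 N. Pads are 32 mm wide; open, the fingers measure 118 mm over their backs; the gripper's body (76 mm by 178 mm) begins 60 mm behind the grasp point.
Start: joints at [-1.385, 0.494, 1.345, -0, 1.302, -0.096], TCP at [0.173, -0.601, 0.214] pointing down, gripper open.
Joint ranges: [-2.91, 2.91], [-0.82, 2.16], [0.22, 2.67], [-1.22, 4.37], [0.12, 2.79], [-3.08, 3.08]. Speed limits (rad/s): [1.89, 1.89, 2.57, 3.01, 3.01, 3.01].

INTERFACE

Orientations are given as a rotation vector (axis times angle).
In Python, from workcell import sensors, optics, sign_off gives the robot as it stands.
- The arm moves only by the tool creep_tool, called after "Emit:" as a command line: name --argument value ..., lists and objects as JSON in quotes. Schema: {"type":"object","properties":{"ticks":{"type":"array","items":{"type":"array","items":{"type":"array","items":{"type":"number"},"minItems":7,"maxItems":7},"minItems":1,"maxItems":8},"minItems":1,"maxItems":1},"grip_n":{"type":"number"},"only":{"type":"string"},"quiet":{"type":"boolean"},"lines":{"type":"string"}},"required":["ticks"],"additionalProperties":false}. ticks is a list that holds a single list of rows (three levels of brackets), with 1 to 8 rows, each of 7 numbers: dx, dy, dz in units of 20 mm, then a rotation vector rx, ry, rz in rad, then the finger opening in m; each row is the pose to reach, as a shift and turn from the pose commanded when the call began, along the tool's axes at that moment; what a row does not reach only later rows make up. A row lasts 1/10 s, in which the tool goes at most 0.05 m and 0.15 rad, less where a joint would pass 70% of its speed; a pose out of reach is approached as far as the arm can. The fingers move at their own pace and stop on an object; grip_n is the grip in N (left out, the last holds). Time passes only in rows, so rows that do not move let the fingers close. The tool returns the time, the measured TCP pose, the force, the opening and the grip force at its end. only (a regular expression) keeps the lines of the reply that match it, lines (a string "A,B") keeps lines A to B, and quiet returns only ok. Input that does not fit is refused with a message, and nothing moves.
- sensors.read_state(): the state, without advancing time (a new reading comes with each control period).
- optics.get_image(name): name is "scene" or "top" or "wrist"; returns the picture (400x640x3 uint8, red, green, blue); there is no depth.
- optics.get_calibration(name): a dict with "fovy" (degrees; the focal length in pixels is half the picture's height over the tangent of half this angle, whatever the lens; pixels are square), "cx", "cy" (the principal point, pixels), "camera_from_world" (4x4, takes a point from world to camera coordinates). Camera axes: x right, y up, looking along -z (the intrinsics and any distortion apply to the point x, -y, -z); pixel columns grow to the right and rows downward; lengths in m; the calibration is good to about 2 mm. The wrist camera is an equidistant fisheye: a pixel r from the principal point sees the ray r / f radians off the axis. A picture is of the moment at which its call begins: read the wrist's pose just before it. get_calibration takes no time and is no camera call; for the wrist camera it gives the pose at the moment of the call.
- sign_off(): hands the job in; it is judged then, once.
The state is a dict: "clock": time; "qpos": joint angles; "qd": joint speeds; "tau": joint torques, N m; "tcp_pos": TCP position; "orientation": TCP orientation; "contact_force": force on the tool from outside, world axes, zero at the start; "torque": the same for the moment, N m; "grip_width": finger opening in m; "finger_force": force on a finger pad.
Only numpy, scipy, OpenCV 4.12 (cv2) and the standard library are available. Lean on these libraries where they do the work, as an engineer would, in place of code of your own. Each camera call takes 0.05 s, during which the arm holds its last target. There are 200 camera calls.

## Working session

There is one attempt and no reset: what is moved stays moved. The work goes in short steps, Python scripts to look and compute and a tool call to move; the robot and the scene stay as the last step left them, time stands still between calls to the robot, and variables do not carry over. Pictures are saved under pics/ and viewed, at most 10 in all, crops included, and the job is handed in when it is done.

```bash
ls; mkdir -p pics; python3 - <<'E'
from workcell import sensors, optics
import cv2, numpy as np
for n in ("scene","top"):
    im=optics.get_image(n); cv2.imwrite(f"pics/{n}0.png",im[:,:,::-1])
    c=optics.get_calibration(n); print(n,c["fovy"],c["cx"],c["cy"],{k:v for k,v in c.items() if k not in("fovy","cx","cy")})
s=sensors.read_state(); print(s)
E
```

```text
pics
scene 57.761197468622385 319.923309322535 196.12639074352336 {'camera_from_world': array([[-0.74713087, -0.66466996,  0.00305049,  0.47885478],
       [ 0.41061046, -0.45793329,  0.78847711, -0.32632276],
       [-0.52268012,  0.59034816,  0.61505654, -0.75425685],
       [ 0.        ,  0.        ,  0.        ,  1.        ]])}
top 53.85575738974213 320.04333049777904 194.12297786163964 {'camera_from_world': array([[ 2.21251042e-02, -9.99755174e-01, -2.69197208e-04,
         4.50398964e-02],
       [ 9.96012097e-01,  2.20189878e-02,  8.64584677e-02,
        -5.74306443e-01],
       [-8.64313730e-02, -2.18102628e-03,  9.96255420e-01,
        -1.30713812e+00],
       [ 0.00000000e+00,  0.00000000e+00,  0.00000000e+00,
         1.00000000e+00]])}
{'clock': 0.1, 'qpos': array([-1.38550761e+00,  4.94120710e-01,  1.34604811e+00,  8.89910065e-06,
        1.30250358e+00, -9.55053898e-02]), 'qd': array([ 0.00092252, -0.00089953, -0.00065919,  0.00303357,  0.001352  ,
       -0.00078291]), 'tau': array([ 8.46279945e-04, -8.80243492e+01, -3.82541406e+01,  7.10062939e-02,
        4.84820420e-02, -1.97631402e-05]), 'tcp_pos': array([ 0.17314047, -0.60019342,  0.21340524]), 'orientation': array([-3.10961308e+00, -4.39468084e-01,  6.26289783e-05]), 'contact_force': array([-0.60772725,  0.11172525, -0.88790125]), 'torque': array([-0.01906539, -0.03011315, -0.00283176]), 'finger_force': 0.0, 'grip_width': 0.09146004168525976}
```

View pics/top0.png

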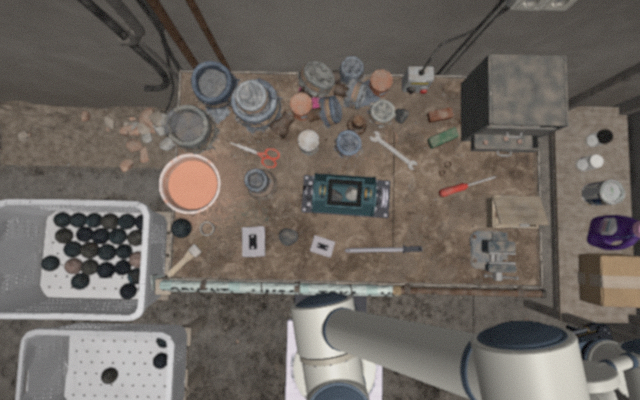

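View pics/scene0.png

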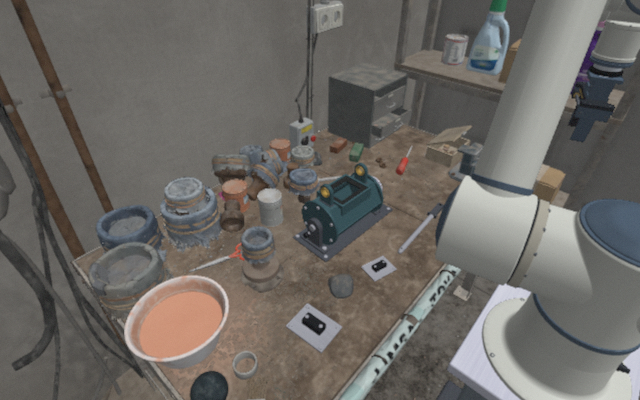

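The scene and top pictures show the barrel at about (347,193) in the top picture. There are two lid candidates: (253,241), larger and to the left, and (322,246), smaller and rotated. The bar lies from its nose at (348,250) to its grip at (413,249). Other objects are the stone (288,237), spindle (258,180), tin (308,140) and spanner (392,150). Next I'll measure both candidates in an enlarged crop.

```bash
cat > h.py <<'E'
import numpy as np, cv2
from workcell import sensors, optics
from scipy.spatial.transform import Rotation as R
def ray(cal,uv,fish=False):
    f=200/np.tan(np.radians(cal["fovy"])/2)
    x,y=(uv[0]-cal["cx"])/f,(uv[1]-cal["cy"])/f
    if fish:
        r=np.hypot(x,y); k=np.sin(r)/r if r>1e-9 else 1; d=np.array([x*k,-y*k,-np.cos(r)])
    else: d=np.array([x,-y,-1.])
    M=cal["camera_from_world"]; Rm=M[:3,:3]
    return -Rm.T@M[:3,3], Rm.T@d
def at(cal,uv,z,fish=False):
    o,d=ray(cal,uv,fish); return o+d*(z-o[2])/d[2]
def toolrel(target):   # world pos -> shift in present tool axes
    s=sensors.read_state(); return R.from_rotvec(s["orientation"]).inv().apply(np.array(target)-s["tcp_pos"])
E
python3 - <<'E'
from h import *
im=cv2.imread("pics/top0.png")
c=im[165:265,235:435]; cv2.imwrite("pics/topc.png",cv2.resize(c,None,fx=4,fy=4,interpolation=cv2.INTER_CUBIC))
cal=optics.get_calibration("top")
for n,p,z in [("lidA",(253,241),.006),("lidB",(322,246),.006),("barnose",(348,250),.007),("bargrip",(413,249),.007),("barrel",(347,193),.134)]: print(n,at(cal,p,z).round(4))
E
```

```text
lidA [0.41   0.2819 0.006 ]
lidB [0.3984 0.0472 0.006 ]
barnose [ 0.3869 -0.0411  0.007 ]
bargrip [ 0.3951 -0.2612  0.007 ]
barrel [ 0.5691 -0.0261  0.134 ]
```

View pics/topc.png

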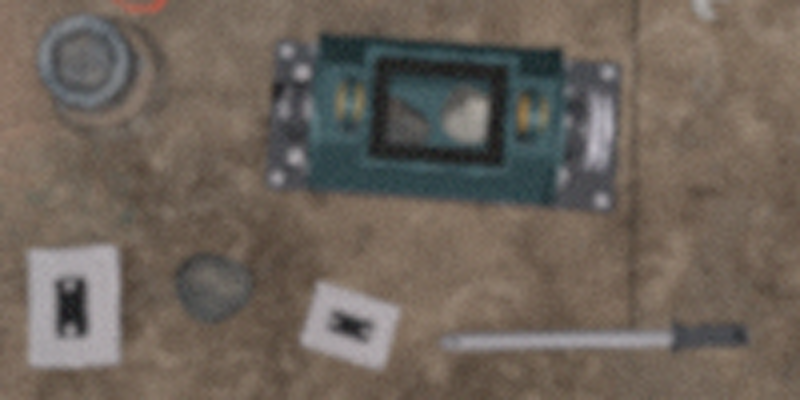

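The crop shows lid A with corners (28,248), (117,245), (122,364), (30,368), about 77x101 mm. That matches the size given, and its block is at (72,307). Lid B is only about 70x53 mm. The bushes are at (351,101) and (533,113), and the bar runs from its nose (442,342) to its grip end (747,333). I choose lid A.

```bash
python3 - <<'E'
from h import *
cal=optics.get_calibration("top")
g=lambda u,v,z: at(cal,(235+(u+.5)/4-.5,165+(v+.5)/4-.5),z)
P=[g(*p,.006) for p in [(28,248),(117,245),(122,364),(30,368)]]
print("lid",np.mean(P,0).round(4),[np.linalg.norm(P[i]-P[(i+1)%4]).round(4) for i in range(4)])
d=P[0]+P[1]-P[2]-P[3]; print("lid long axis yaw",np.degrees(np.arctan2(d[1],d[0])))
F=[g(*p,.134) for p in [(372,58),(507,64),(503,163),(370,155)]]; m=np.mean(F,0); d=F[0]+F[3]-F[1]-F[2]
print("frame",m.round(4),"y-axis yaw",np.degrees(np.arctan2(d[1],d[0])),[np.linalg.norm(F[i]-F[(i+1)%4]).round(4) for i in range(4)])
L=g(351,101,.175);Rr=g(533,113,.175);d=L-Rr; print("bushes",L,Rr,np.linalg.norm(d),np.degrees(np.arctan2(d[1],d[0])))
N=g(442,342,.007);G=g(747,333,.007);d=N-G;u=d/np.linalg.norm(d);print("bar",N,G,np.linalg.norm(d),np.degrees(np.arctan2(d[1],d[0])),"origin",N-.231*u)
print(toolrel([.40,-.26,.25]))
E
```

```text
lid [0.4096 0.2812 0.006 ] [np.float64(0.0758), np.float64(0.1005), np.float64(0.0779), np.float64(0.1013)]
lid long axis yaw 3.7971672077032155
frame [ 0.5717 -0.0171  0.134 ] y-axis yaw 88.26492657739095 [np.float64(0.1052), np.float64(0.0773), np.float64(0.1032), np.float64(0.0757)]
bushes [0.57310256 0.05068304 0.175     ] [ 0.56707693 -0.08602272  0.175     ] 0.13683850049286334 87.4761856107505
bar [ 0.38627303 -0.03136618  0.007     ] [ 0.39955039 -0.28951815  0.007     ] 0.25849318673284194 92.94426146381547 origin [ 0.39813822 -0.26206126  0.007     ]
[ 0.31225214 -0.26404282 -0.03627638]
```

Units first: shifts go in units of 20 mm. So -0.26 m is -13, 0.31 m is 15.5.

Emit:
creep_tool --ticks '[[[15.5,-13,-2,0,0,0.215,0.06],[15.5,-13,-2,0,0,0.215,0.06],[15.5,-13,-2,0,0,0.215,0.06],[15.5,-13,-2,0,0,0.215,0.06],[15.5,-13,-2,0,0,0.215,0.06],[15.5,-13,-2,0,0,0.215,0.06],[15.5,-13,-2,0,0,0.215,0.06],[15.5,-13,-2,0,0,0.215,0.06]]]' --grip_n 20

```text
clock: 0.9
tcp_pos: [0.396, -0.2683, 0.2534]
orientation: [-3.14, -0.103, 0.0]
contact_force: [1.1, -0.5, 0.5]
grip_width: 0.0598
finger_force: 0.0
```

```bash
python3 -c "
from h import *
print(toolrel([.41,.28,.25]))"
```

```text
[ 0.04990045 -0.54622458  0.00348002]
```

Scaled: -0.4 m is -20, 0.03 m is 1.5.

Emit:
creep_tool --ticks '[[[1.5,-20,0,0,0,0,0.06],[1.5,-20,0,0,0,0,0.06],[1.5,-20,0,0,0,0,0.06],[1.5,-20,0,0,0,0,0.06],[1.5,-20,0,0,0,0,0.06],[1.5,-20,0,0,0,0,0.06],[1.5,-20,0,0,0,0,0.06],[1.5,-20,0,0,0,0,0.06]]]'

```text
clock: 1.7
tcp_pos: [0.3984, 0.1318, 0.2533]
orientation: [3.14, 0.103, 0.0]
contact_force: [0.6, -0.2, -0.2]
grip_width: 0.06
finger_force: 0.0
```

Emit:
creep_tool --ticks '[[[1,-7.3,2.5,0,0,0,0.06],[1,-7.3,2.5,0,0,0,0.06],[1,-7.3,2.5,0,0,0,0.06],[1,-7.3,2.5,0,0,0,0.06],[1,-7.3,2.5,0,0,0,0.06]]]'

```text
clock: 2.2
tcp_pos: [0.4087, 0.2775, 0.2025]
orientation: [3.139, 0.107, -0.002]
contact_force: [-0.3, -0.5, 0.2]
grip_width: 0.0599
finger_force: 0.0
```

```bash
python3 - <<'E'
from h import *
cal=optics.get_calibration("wrist"); im=optics.get_image("wrist")
cv2.imwrite("pics/w1.png",im[:,:,::-1]); import pickle; pickle.dump(cal,open("w1.pkl","wb"))
print(cal["fovy"],cal["cx"],cal["cy"],ray(cal,(320,200),True),sensors.read_state()["tcp_pos"])
E
```

```text
65.70646984690485 321.96136667246617 202.62354578465548 (array([0.47619153, 0.28213256, 0.37267529]), array([-0.23096422, -0.01100035, -0.97290006])) [0.40894253 0.27649515 0.20301219]
```

View pics/w1.png

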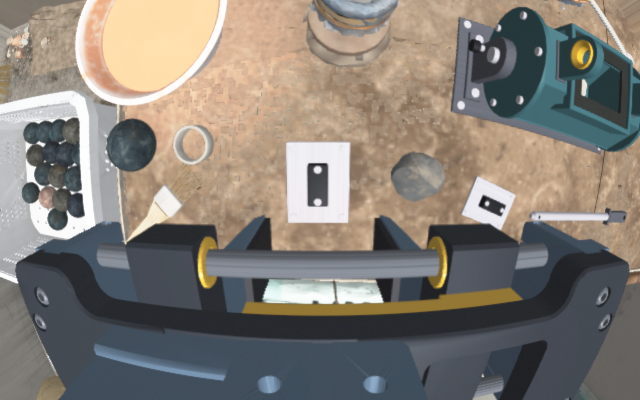

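The wrist picture shows the lid with corners at (287,143), (350,142), (350,222), (287,222) and its block centre at (317,185). The stone is clear at (418,176).

```bash
python3 - <<'E'
from h import *; import pickle
cal=pickle.load(open("w1.pkl","rb"))
P=[at(cal,p,.006,True) for p in [(287,143),(350,142),(350,222),(287,222)]]
print("lid",np.mean(P,0).round(4),[np.linalg.norm(P[i]-P[(i+1)%4]).round(4) for i in range(4)])
d=P[0]+P[1]-P[2]-P[3]; print(np.degrees(np.arctan2(d[1],d[0])))
B=[at(cal,p,.024,True) for p in [(307,164),(328,164),(328,207),(307,207)]];print("block",np.mean(B,0))
for n,p in [("boreL",(583,53))]: print(n,at(cal,p,.1635,True))
print(toolrel([*np.mean(P,0)[:2],.05]))
E
```

```text
lid [0.4099 0.2812 0.006 ] [np.float64(0.0745), np.float64(0.0986), np.float64(0.0784), np.float64(0.0975)]
3.769200140155148
block [0.4099332  0.28217449 0.024     ]
boreL [0.57732721 0.0557172  0.1635    ]
[ 0.001378   -0.00477521  0.15300774]
```

Scaled: 0.193 m is 9.65, 0.175 m is 8.75.

Emit:
creep_tool --ticks '[[[0.05,-0.25,2.5,0,0,0,0.06],[0.05,-0.25,5,0,0,0,0.06],[0.05,-0.25,7.5,0,0,0,0.06],[0.05,-0.25,8.75,0,0,0,0.06],[0.05,-0.25,9.65,0,0,0,0.06],[0.05,-0.25,9.65,0,0,0,0.06]]]' --grip_n 30

```text
clock: 2.85
tcp_pos: [0.4094, 0.2799, 0.0091]
orientation: [3.139, 0.1, -0.004]
contact_force: [-0.7, 0.5, 0.4]
grip_width: 0.0601
finger_force: 0.0
```

Emit:
creep_tool --ticks '[[[0,0,0,0,0,0,0.01],[0,0,0,0,0,0,0.01],[0,0,0,0,0,0,0.01],[0,0,0,0,0,0,0.01],[0,0,0,0,0,0,0.01],[0,0,0,0,0,0,0.01]]]' --grip_n 30

```text
clock: 3.45
tcp_pos: [0.4103, 0.282, 0.0108]
orientation: [-3.14, -0.103, -0.001]
contact_force: [-0.8, -1.1, 10.1]
grip_width: 0.0238
finger_force: 30.0
```

Scaled: -0.24 m is -12, -0.04 m is -2.

Emit:
creep_tool --ticks '[[[0,0,-2,0,0,0,0.01],[0,0,-4.5,0,0,0,0.01],[0,0,-7,0,0,0,0.01],[0,0,-9.5,0,0,0,0.01],[0,0,-12,0,0,0,0.01],[0,2.5,-12,0,0,0,0.01],[0,5,-12,0,0,0,0.01]]]'

```text
clock: 4.15
tcp_pos: [0.4168, 0.1818, 0.2517]
orientation: [-3.139, -0.109, -0.005]
contact_force: [1.3, -1.1, -3.3]
grip_width: 0.0238
finger_force: 30.0
```

Emit:
creep_tool --ticks '[[[0.5,2.5,0,0,0,0,0.01],[1,5,0,0,0,0,0.01],[1,7.5,0,0,0,0,0.01],[1,10,0,0,0,0,0.01],[1,10,0,0,0,0,0.01],[1,10,0,0,0,0,0.01]]]'

```text
clock: 4.75
tcp_pos: [0.4494, -0.0173, 0.2501]
orientation: [-3.14, -0.099, 0.001]
contact_force: [-0.0, 0.6, -3.2]
grip_width: 0.0236
finger_force: 30.0
```

```bash
python3 - <<'E'
from h import *; import pickle
cal=optics.get_calibration("wrist"); im=optics.get_image("wrist")
cv2.imwrite("pics/w2full.png",im[:,:,::-1]); pickle.dump(cal,open("w2.pkl","wb"))
w=[cal["camera_from_world"]@np.r_[p,1] for p in ([.57,-.02,.134],)]
cv2.imwrite("pics/w2.png",cv2.resize(im[60:300,170:490,::-1],None,fx=2.5,fy=2.5,interpolation=cv2.INTER_CUBIC)); print(w)
E
```

```text
[array([ 0.00987637,  0.11952828, -0.26557013,  1.        ])]
```

View pics/w2.png

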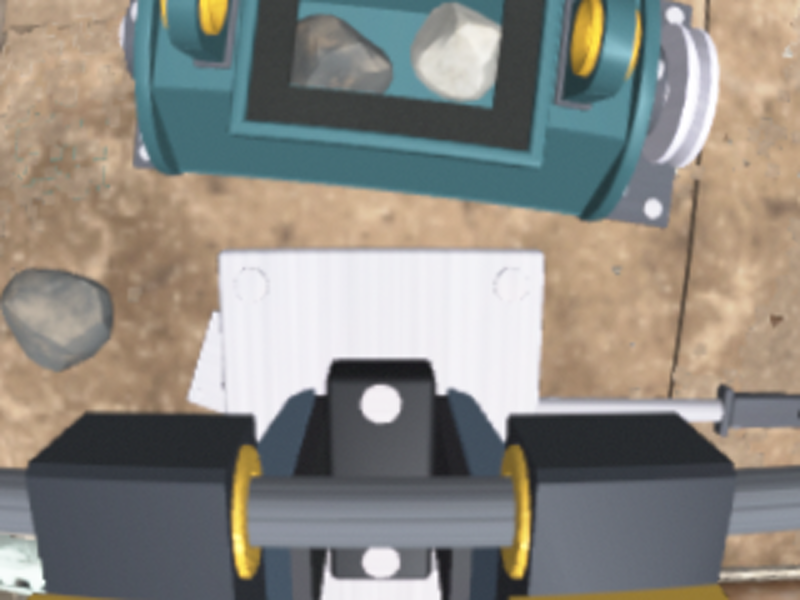

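The crop shows the held lid with its front corners at (221,252) and (543,252), and the frame's near rim. The far side of the barrel is cut off, so I'll crop higher.

```bash
python3 - <<'E'
from h import *; import pickle
cal=pickle.load(open("w2.pkl","rb")); im=cv2.imread("pics/w2full.png")
cv2.imwrite("pics/w2b.png",cv2.resize(im[0:140,215:465],None,fx=3.2,fy=3.2,interpolation=cv2.INTER_CUBIC))
P=[at(cal,(170+u/2.5,60+v/2.5),.2453,True) for u,v in [(221,252),(543,252)]]
s=sensors.read_state(); r=R.from_rotvec(s["orientation"]).inv()
print([r.apply(p-s["tcp_pos"]).round(4) for p in P])
E
```

```text
[array([ 0.0493, -0.035 ,  0.0048]), array([0.0491, 0.039 , 0.0048])]
```

View pics/w2b.png

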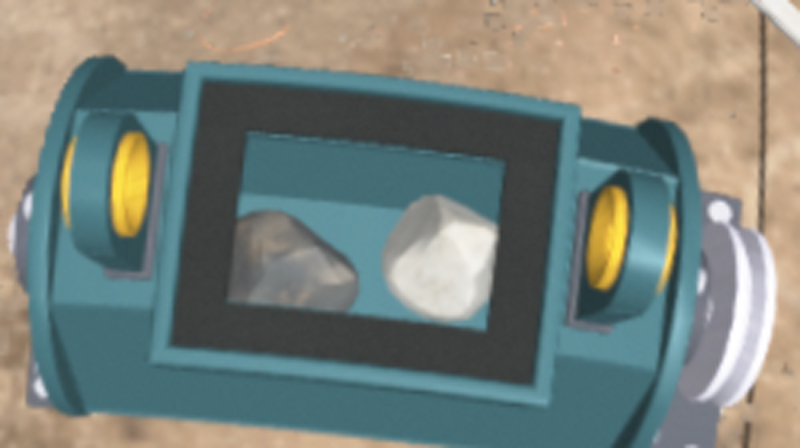

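The second crop shows all four outer rim corners: (190,63), (580,106), (548,403), (152,360). The inner bush faces are centred at about (131,184) and (607,237).

```bash
python3 - <<'E'
from h import *; import pickle
cal=pickle.load(open("w2.pkl","rb"))
g=lambda u,v,z: at(cal,(215+(u+.5)/3.2-.5,(v+.5)/3.2-.5),z,True)
F=[g(*p,.134) for p in [(190,63),(580,106),(548,403),(152,360)]]; m=np.mean(F,0); d=F[0]+F[3]-F[1]-F[2]
a=np.arctan2(d[1],d[0]);print("frame",m.round(4),np.degrees(a),[np.linalg.norm(F[i]-F[(i+1)%4]).round(4) for i in range(4)])
L=g(131,184,.1635);Rr=g(607,237,.1635);d=L-Rr;print("bush",L,Rr,(L+Rr)/2,np.linalg.norm(d),np.degrees(np.arctan2(d[1],d[0])))
# top view: rim outer corners too? lugs centre already
s=sensors.read_state(); print(s["tcp_pos"],s["orientation"])
E
```

```text
frame [ 0.572  -0.0172  0.134 ] 87.45478518442964 [np.float64(0.1151), np.float64(0.0915), np.float64(0.1153), np.float64(0.0912)]
bush [0.57490068 0.04563538 0.1635    ] [ 0.56908366 -0.07930974  0.1635    ] [ 0.57199217 -0.01683718  0.1635    ] 0.12508044958112635 87.33442803903765
[ 0.44934404 -0.01619426  0.2501389 ] [-3.13954058e+00 -1.01534787e-01  8.46010228e-04]
```

Emit:
creep_tool --ticks '[[[2,0,0,0,0,-0.15,0.01],[4,0,0,0,0,-0.3,0.01],[6.1,0.4,0,0,0,-0.45,0.01],[6.1,0.4,0,0,0,-0.6,0.01],[6.1,0.4,0,0,0,-0.75,0.01],[6.1,0.4,0,0,0,-0.9,0.01],[6.1,0.4,0,0,0,-1.05,0.01],[6.1,0.4,0,0,0,-1.15,0.01]]]'

```text
clock: 5.6
tcp_pos: [0.5717, -0.014, 0.2501]
orientation: [-2.57, -1.805, 0.001]
contact_force: [-0.1, -0.1, -1.5]
grip_width: 0.0237
finger_force: 30.0
```

Emit:
creep_tool --ticks '[[[0,0,0,0,0,-0.15,0.01],[0,0,0,0,0,-0.31,0.01],[0,0,0,0,0,-0.31,0.01],[0,0,0,0,0,-0.31,0.01],[0,0,0,0,0,-0.31,0.01]]]'

```text
clock: 6.1
tcp_pos: [0.5719, -0.0154, 0.2502]
orientation: [-2.274, -2.168, 0.0]
contact_force: [0.4, -0.8, -2.8]
grip_width: 0.0236
finger_force: 30.0Traceback (most recent call last):
```

```bash
cat > st.py <<'E'
from h import *; import sys
T=np.array(eval(sys.argv[1])); s=sensors.read_state(); r=R.from_rotvec(s["orientation"]); m=r.as_matrix()
print("yaw",np.degrees(np.arctan2(m[1,0],m[0,0])).round(2),"tilt",np.degrees(np.arccos(-m[2,2])).round(2),"shift",r.inv().apply(T-s["tcp_pos"]).round(4),"F",s["contact_force"].round(1),"grip",s["grip_width"].round(4),"q6",s["qpos"][5].round(2))
E
python3 st.py '[.572,-.0165,.16]'
```

```text
  File "st.py", line 3, in <module>
    print("yaw",np.degrees(np.arctan2(m[1,0],m[0,0])).round(2),"tilt",np.degrees(np.arccos(-m[2,2])).round(2),"shift",r.inv().apply(T-s["tcp_pos"]).round(4),"F",s["contact_force"].round(1),"grip",s["grip_width"].round(4),"q6",s["qpos"][5].round(2))
                                                                                                                                                                                                    ^^^^^^^^^^^^^^^^^^^^^
AttributeError: 'float' object has no attribute 'round'
```

```bash
sed -i 's/s\["grip_width"\].round(4)/s["grip_width"]/;s/s\["qpos"\]\[5\].round(2)/s["qpos"][5]/' st.py
```

Emit:
creep_tool --ticks '[[[-0.05,0,2,0,0,-0.002,0.01],[-0.05,0,3.5,0,0,-0.002,0.01],[-0.05,0,4.5,0,0,-0.002,0.01],[-0.05,0,5,0,0,-0.002,0.01],[-0.05,0,5,0,0,-0.002,0.01]]]'

```text
clock: 6.6
tcp_pos: [0.5714, -0.017, 0.1494]
orientation: [-2.269, -2.171, 0.002]
contact_force: [0.1, 0.9, -1.5]
grip_width: 0.0234
finger_force: 30.0
```

```bash
python3 st.py '[.572,-.0165,.1408]'
```

```text
yaw 87.46 tilt 0.11 shift [0.0005 0.0006 0.0086] F [ 0.1  0.9 -1.5] grip 0.023367457375851313 q6 -0.08987394671432065
```

Emit:
creep_tool --ticks '[[[0,0,0.15,0,0,0,0.01],[0,0,0.3,0,0,0,0.01],[0,0,0.45,0,0,0,0.01],[0,0,0.45,0,0,0,0.01]]]'

```text
clock: 7.0
tcp_pos: [0.5719, -0.0172, 0.1413]
orientation: [2.269, 2.173, 0.0]
contact_force: [1.4, 1.2, -3.0]
grip_width: 0.0239
finger_force: 30.0
```

```bash
python3 st.py '[.572,-.0165,.1408]'
```

```text
yaw 87.52 tilt 0.01 shift [0.0007 0.0001 0.0005] F [ 1.4  1.2 -3. ] grip 0.023879771863949302 q6 -0.09119420069064045
```

Scaled: 0.002 m is 0.1, 0.001 m is 0.05.

Emit:
creep_tool --ticks '[[[0,0,0.05,0,0,0,0.01],[0,0,0.1,0,0,0,0.01],[0,0,0.1,0,0,0,0.01]]]'

```text
clock: 7.3
tcp_pos: [0.5721, -0.0172, 0.1408]
orientation: [2.268, 2.173, 0.001]
contact_force: [-6.6, 0.1, 20.8]
grip_width: 0.0239
finger_force: 30.0
```

Emit:
creep_tool --ticks '[[[0,0,0.05,0,0,0,0.01],[0,0,0.05,0,0,0,0.01],[0,0,0.05,0,0,0,0.01],[0,0,0.05,0,0,0,0.01]]]'

```text
clock: 7.7
tcp_pos: [0.5721, -0.0172, 0.1404]
orientation: [2.268, 2.172, 0.001]
contact_force: [-10.9, 1.3, 31.8]
grip_width: 0.0237
finger_force: 30.0
```

Emit:
creep_tool --ticks '[[[0,0,-0.1,0,0,0,0.01],[0,0,-0.1,0,0,0,0.05],[0,0,-0.1,0,0,0,0.05],[0,0,-0.1,0,0,0,0.05],[0,0,-0.1,0,0,0,0.05]]]'

```text
clock: 8.2
tcp_pos: [0.5719, -0.0172, 0.1401]
orientation: [-2.269, -2.173, 0.0]
contact_force: [-0.6, 0.2, -0.3]
grip_width: 0.0497
finger_force: 0.0
```

Emit:
creep_tool --ticks '[[[0,0,-1.5,0,0,0,0.05],[0,0,-3.5,0,0,0,0.05],[0,0,-5,0,0,0,0.05],[0,-2.5,-5,0,0,0,0.05],[0,-5,-5,0,0,0,0.05],[0,-7.5,-5,0,0,0,0.05],[0,-7.5,-5,0,0,0,0.05]]]'

```text
clock: 8.9
tcp_pos: [0.4153, -0.0099, 0.2396]
orientation: [-2.266, -2.171, 0.005]
contact_force: [-0.5, 0.2, 0.3]
grip_width: 0.0496
finger_force: 0.0
```

```bash
python3 - <<'E'
from h import *; import pickle
cal=optics.get_calibration("wrist"); im=optics.get_image("wrist")
cv2.imwrite("pics/w3.png",im[:,:,::-1]); pickle.dump(cal,open("w3.pkl","wb"))
cv2.imwrite("pics/t3.png",optics.get_image("top")[:,:,::-1])
t=cv2.imread("pics/t3.png")
for p in ([.572,-.0165,.136],): 
  q=cal["camera_from_world"]@np.r_[p,1]; f=200/np.tan(np.radians(cal["fovy"])/2); r=np.arctan2(np.hypot(q[0],q[1]),-q[2]); print(cal["cx"]+f*r*q[0]/np.hypot(q[0],q[1]),cal["cy"]-f*r*q[1]/np.hypot(q[0],q[1]))
E
```

```text
479.3319071988643 201.98961641410654
```

View pics/w3.png

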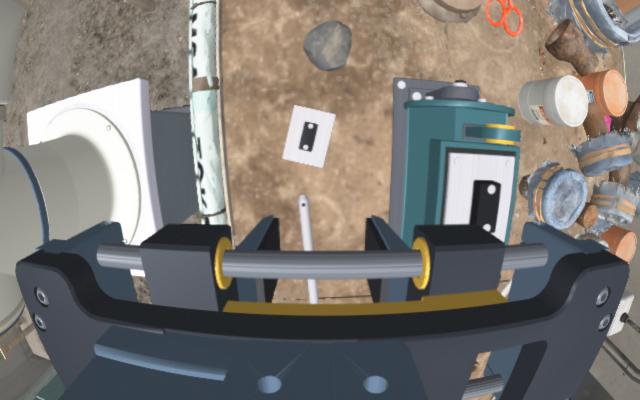

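```bash
python3 st.py '[.398,-.262,.15]'
```

```text
yaw 87.53 tilt 0.05 shift [-0.2521 -0.0128  0.0907] F [1.  0.2 0.8] grip 0.049828278522750416 q6 -0.12404051545960099
```

The lid is bedded inside the frame at (480,190). The bar's nose is at (305,197) and its shank runs towards (314,300). I'll move behind the grip for a close look.

Emit:
creep_tool --ticks '[[[-2.5,-0.15,0,0,0,-0.0945,0.06],[-5,-0.3,0,0,0,-0.0945,0.06],[-7.5,-0.5,0,0,0,-0.0945,0.06],[-10,-0.65,1,0,0,-0.0945,0.06],[-12.5,-0.65,2.5,0,0,-0.0945,0.06],[-15,-0.65,4.5,0,0,-0.0945,0.06],[-16,-0.65,4.5,0,0,-0.0945,0.06],[-16,-0.65,4.5,0,0,-0.0945,0.06]]]'

```text
clock: 9.8
tcp_pos: [0.3956, -0.3348, 0.1477]
orientation: [-2.167, -2.274, 0.001]
contact_force: [0.2, 0.7, -0.1]
grip_width: 0.0598
finger_force: 0.0
```

```bash
python3 - <<'E'
from h import *; import pickle
c3=pickle.load(open("w3.pkl","rb")); print("nose",at(c3,(305,197),.007,True))
cal=optics.get_calibration("wrist"); im=optics.get_image("wrist")
cv2.imwrite("pics/w4.png",cv2.resize(im[60:240,200:440,::-1],None,fx=3,fy=3,interpolation=cv2.INTER_CUBIC)); pickle.dump(cal,open("w4.pkl","wb"))
E
python3 st.py '[.398,-.262,.0075]'
```

```text
nose [ 0.39126687 -0.03344367  0.007     ]
yaw 92.79 tilt 0.06 shift [0.0703 0.0059 0.1412] F [-0.2  0.8  0.7] grip 0.06001521732559545 q6 -0.8632182843726467
```

View pics/w4.png

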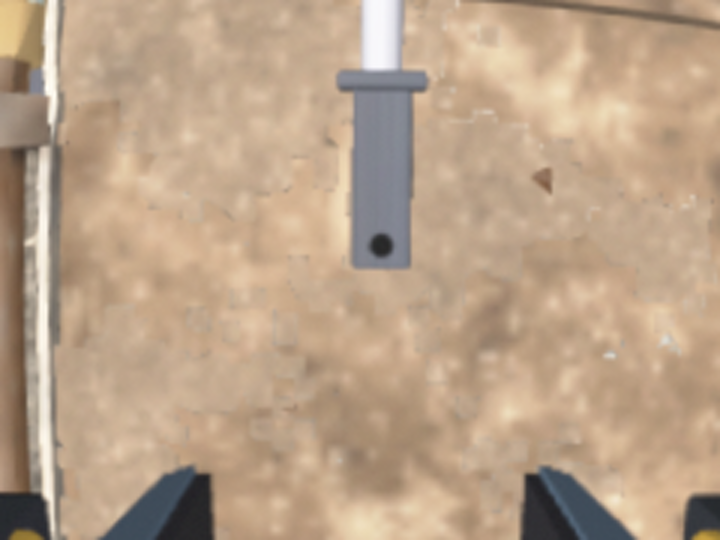

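The crop shows the grip's end at (381,267), the collar's rear face at (383,90), and the bar aligned with the tool.

```bash
python3 - <<'E'
from h import *; import pickle
cal=pickle.load(open("w4.pkl","rb"))
g=lambda u,v,z: at(cal,(200+(u+.5)/3-.5,60+(v+.5)/3-.5),z,True)
a=g(381,267,.014);b=g(383,90,.014);d=b-a;m=(a+b)/2
print(a,b,np.linalg.norm(d),np.degrees(np.arctan2(d[1],d[0])),m)
print(toolrel([m[0],m[1],.0075]))
E
```

```text
[ 0.39864089 -0.28847916  0.014     ] [ 0.39643551 -0.23037473  0.014     ] 0.05814627344051536 92.17364427426025 [ 0.3975382  -0.25942695  0.014     ]
[0.07289558 0.00553807 0.14119143]
```

Scaled: 0.12 m is 6, 0.08 m is 4.

Emit:
creep_tool --ticks '[[[2,0.275,2,0,0,0.008,0.06],[4,0.275,4,0,0,0.008,0.06],[4,0.275,6,0,0,0.008,0.06],[4,0.275,6.75,0,0,0.008,0.06],[4,0.275,7.2,0,0,0.008,0.06],[4,0.275,7.2,0,0,0.008,0.06]]]' --grip_n 60

```text
clock: 10.45
tcp_pos: [0.3973, -0.2497, 0.0058]
orientation: [-2.172, -2.269, -0.0]
contact_force: [0.2, 0.2, 0.4]
grip_width: 0.0596
finger_force: 0.0
```

Emit:
creep_tool --ticks '[[[0,0,0,0,0,0,0.005],[0,0,0,0,0,0,0.005],[0,0,0,0,0,0,0.005],[0,0,0,0,0,0,0.005],[0,0,0,0,0,0,0.005],[0,0,0,0,0,0,0.005]]]' --grip_n 60

```text
clock: 11.05
tcp_pos: [0.3968, -0.2499, 0.0065]
orientation: [2.172, 2.269, 0.0]
contact_force: [-1.3, -0.1, 6.7]
grip_width: 0.0196
finger_force: 60.0
```

```bash
python3 st.py '[.4,-.25,.2]'
```

```text
yaw 92.49 tilt 0.03 shift [-0.0003  0.0033 -0.1935] F [-1.3 -0.1  6.7] grip 0.01961176331068056 q6 -0.7328285179872195
```

Scaled: -0.157 m is -7.85, -0.105 m is -5.25.

Emit:
creep_tool --ticks '[[[0,0,-1.5,0,0,0,0.005],[0,0,-3.5,0,0,0,0.005],[-1.5,0,-5.5,0,0,0,0.005],[-3,0,-7,0,0,0,0.005],[-5,0,-7.85,0,0,0,0.005],[-5.25,1,-7.85,0,0,0.03,0.005],[-5.25,3,-7.85,0,0,0.06,0.005],[-5.25,5,-7.85,0,0,0.089,0.005]]]'

```text
clock: 11.85
tcp_pos: [0.5018, -0.3506, 0.1633]
orientation: [-2.274, -2.167, 0.0]
contact_force: [-0.1, -0.8, -2.6]
grip_width: 0.0192
finger_force: 60.0
```

Emit:
creep_tool --ticks '[[[0,2,0,0,0,0,0.005],[0,2.75,0,0,0,0,0.005],[0,2.75,0,0,0,0,0.005],[0,2.75,0,0,0,0,0.005]]]'

```text
clock: 12.25
tcp_pos: [0.5554, -0.3524, 0.1627]
orientation: [-2.27, -2.17, 0.001]
contact_force: [0.8, 0.9, -2.3]
grip_width: 0.0193
finger_force: 60.0
```

```bash
python3 st.py '[.557,-.348,.163]'
python3 - <<'E'
from h import *; import pickle
cal=optics.get_calibration("wrist"); im=optics.get_image("wrist"); sc=optics.get_image("scene")
pickle.dump(cal,open("w5.pkl","wb")); cv2.imwrite("pics/w5f.png",im[:,:,::-1]); cv2.imwrite("pics/s5f.png",sc[:,:,::-1])
a=cv2.resize(im[0:200,230:410,::-1],None,fx=3,fy=3,interpolation=cv2.INTER_CUBIC)   # 540x600
cv2.imwrite("pics/w5.png",a)
c=optics.get_calibration("scene"); f=200/np.tan(np.radians(c["fovy"])/2)
for p in ([.567,-.11,.1635],[.569,-.086,.1635],[.575,.052,.1635]):
  q=c["camera_from_world"]@np.r_[p,1]; print(c["cx"]-f*q[0]/q[2],c["cy"]+f*q[1]/q[2])
E
```

```text
yaw 87.42 tilt 0.08 shift [ 0.0044  0.0014 -0.0003] F [ 0.8  0.9 -2.3] grip 0.01929265513733447 q6 -0.6107949652061376
365.95070972736596 165.48217215479352
360.23954705205847 168.76113375091214
325.8872159714145 190.28368659793136
```

View pics/w5.png

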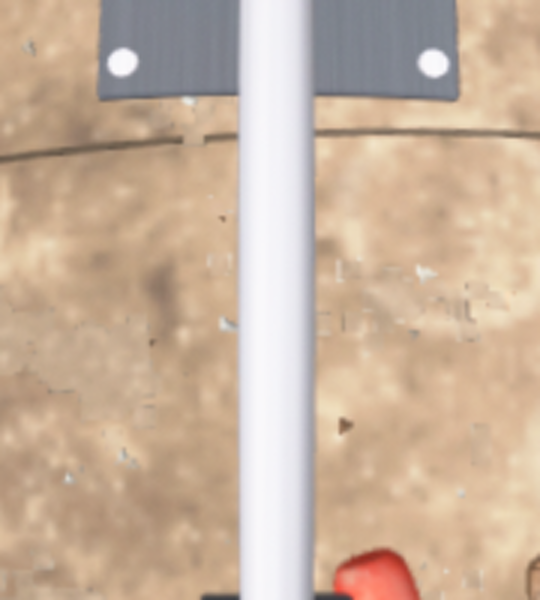

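The shank is central, with edges at 240 and 314. The base-plate bolts at (122,62) and (434,62) sit symmetrically about it, so the lateral alignment and yaw are good. I'll use the last picture to check height and droop in the scene view, with a top-view strip under it.

```bash
python3 - <<'E'
from h import *
sc=cv2.imread("pics/s5f.png"); tp=optics.get_image("top")[:,:,::-1]; cv2.imwrite("pics/t5f.png",tp)
e=lambda i: cv2.resize(i,None,fx=8,fy=8,interpolation=cv2.INTER_CUBIC)
cv2.imwrite("pics/c5.png",np.vstack([e(sc[140:192,315:415]),e(tp[182:205,340:440])]))
E
```

```text
(no output)
```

View pics/c5.png

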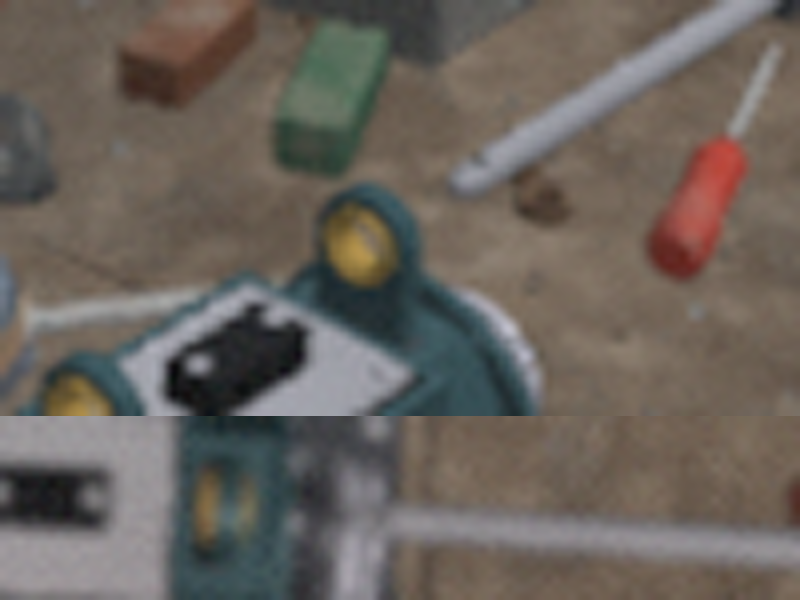

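The picture shows the nose at (462,184) in line with the right bush, whose inner face is centred at about (362,244). The lid is flat in its frame. I'll work out heights by intersecting these rays with the vertical plane through the bore axis.

```bash
python3 - <<'E'
from h import *
c=optics.get_calibration("scene"); a=np.radians(87.4); u=np.array([np.cos(a),np.sin(a),0]); n=np.array([-u[1],u[0],0]); S=np.array([.572,-.017,.130])
for nm,p in [("nose",(462,184)),("mid",(607,94)),("far",(740,11)),("bushR inner",(361,244))]:
    o,d=ray(c,(315+(p[0]+.5)/8-.5,140+(p[1]+.5)/8-.5)); P=o+d*(n@(S-o))/(n@d); print(nm,"y",(P-S)@u,"z",P[2]-.1635)
E
python3 st.py '[.557,-.348,.163]'
```

```text
nose y -0.12373553155464112 z -0.004670857583381177
mid y -0.21190047666216674 z -0.005122242125257498
far y -0.30057139185478055 z -0.005353504953533067
bushR inner y -0.06685827033441943 z -0.0032005363814812393
yaw 87.36 tilt 0.04 shift [0.0049 0.0017 0.0003] F [-0.4 -0.2 -1.8] grip 0.01944463484876154 q6 -0.6106567424139092
```

Scaled: 0.0012 m is 0.06, -0.0008 m is -0.04.

Emit:
creep_tool --ticks '[[[0,0.06,-0.04,0,0,0,0.005],[0.75,0.06,-0.04,0,0,0,0.005],[1.5,0.06,-0.04,0,0,0,0.005],[2,0.06,-0.04,0,0,0,0.005],[2.4,0.06,-0.04,0,0,0,0.005],[2.4,0.06,-0.04,0,0,0,0.005]]]'

```text
clock: 13.0
tcp_pos: [0.5596, -0.3034, 0.1642]
orientation: [-2.27, -2.172, -0.0]
contact_force: [-0.9, -0.3, -2.9]
grip_width: 0.0197
finger_force: 60.0
```

Emit:
creep_tool --ticks '[[[0.25,0,0,0,0,0,0.005],[0.5,0,0,0,0,0,0.005],[0.75,0,0,0,0,0,0.005],[1,0,0,0,0,0,0.005],[1,0,0,0,0,0,0.005]]]'

```text
clock: 13.5
tcp_pos: [0.5604, -0.2843, 0.1641]
orientation: [-2.271, -2.171, -0.0]
contact_force: [-0.2, -0.4, -2.9]
grip_width: 0.0193
finger_force: 60.0
```

Emit:
creep_tool --ticks '[[[0.75,0,0,0,0,0,0.005],[1.5,0,0,0,0,0,0.005],[2.25,0,0,0,0,0,0.005],[3,0,0,0,0,0,0.005],[3.75,0,0,0,0,0,0.005],[4.5,0,0,0,0,0,0.005],[4.5,0,0,0,0,0,0.005]]]'

```text
clock: 14.2
tcp_pos: [0.5645, -0.1927, 0.1641]
orientation: [-2.269, -2.172, -0.0]
contact_force: [-0.1, 0.2, -2.1]
grip_width: 0.0189
finger_force: 60.0
```

Emit:
creep_tool --ticks '[[[0.3,0,0,0,0,0,0.005],[0.6,0,0,0,0,0,0.005],[0.9,0,0,0,0,0,0.005],[1.2,0,0,0,0,0,0.005],[1.2,0,0,0,0,0,0.005]]]'

```text
clock: 14.7
tcp_pos: [0.5656, -0.1703, 0.1641]
orientation: [-2.271, -2.171, -0.0]
contact_force: [-0.2, 0.3, -3.0]
grip_width: 0.0192
finger_force: 60.0
```

```bash
python3 st.py '[.572,-.017,.1635]'
```

```text
yaw 87.42 tilt 0.02 shift [ 0.1534 -0.0005  0.0006] F [-0.2  0.3 -3. ] grip 0.019180899143716817 q6 -0.34863759992028637
```

Units first: shifts go in units of 20 mm. So 0.039 m is 1.95, 0.036 m is 1.8.

Emit:
creep_tool --ticks '[[[0.3,0,0,0,0,0,0.005],[0.6,0,0,0,0,0,0.005],[0.9,0,0,0,0,0,0.005],[1.2,0,0,0,0,0,0.005],[1.5,0,0,0,0,0,0.005],[1.8,0,0,0,0,0,0.005],[1.95,0,0,0,0,0,0.005],[1.95,0,0,0,0,0,0.005]]]'

```text
clock: 15.5
tcp_pos: [0.5673, -0.1315, 0.164]
orientation: [-2.271, -2.171, -0.0]
contact_force: [-0.5, 0.9, -2.6]
grip_width: 0.0193
finger_force: 60.0
```

Emit:
creep_tool --ticks '[[[0,0,0,0,0,0,0.005],[0,0,0,0,0,0,0.005],[0,0,0,0,0,0,0.005]]]'

```text
clock: 15.8
tcp_pos: [0.5673, -0.1322, 0.164]
orientation: [-2.272, -2.17, 0.0]
contact_force: [-1.9, 1.4, -3.0]
grip_width: 0.0193
finger_force: 60.0
```

```bash
python3 st.py '[.572,-.017,.1635]'
python3 - <<'E'
from h import *
# bar tip beyond left lug in scene view: bright shank pixels along the projected axis
c=optics.get_calibration("scene"); im=optics.get_image("scene"); cv2.imwrite("pics/s6f.png",im[:,:,::-1]); old=cv2.imread("pics/s5f.png")[:,:,::-1]
f=200/np.tan(np.radians(c["fovy"])/2); a=np.radians(87.4); u=np.array([np.cos(a),np.sin(a),0])
for y in np.arange(.06,.14,.006):
    q=c["camera_from_world"]@np.r_[np.array([.572,-.017,.1605])+u*(y-.006),1]; p=(c["cx"]-f*q[0]/q[2],c["cy"]+f*q[1]/q[2])
    i,j=int(round(p[1])),int(round(p[0])); print(round(y,3),im[i,j],old[i,j])
E
```

```text
yaw 87.38 tilt 0.01 shift [ 0.1153 -0.0006  0.0005] F [-1.9  1.4 -3. ] grip 0.01926961485225093 q6 -0.2857446641053338
0.06 [64 92 98] [62 89 96]
0.066 [101  90  61] [98 87 60]
0.072 [150 131  98] [151 131  92]
0.078 [147 148 155] [181 151  80]
0.084 [151 151 159] [154 126  68]
0.09 [145 148 153] [119 101  60]
0.096 [150 149 158] [38 50 56]
0.102 [146 147 154] [45 66 70]
0.108 [117 118 124] [65 81 87]
0.114 [101 102  98] [103 105 100]
0.12 [112 107 100] [106 102  95]
0.126 [84 91 90] [84 90 87]
0.132 [49 68 73] [43 63 67]
0.138 [34 47 52] [36 49 53]
```

The scene image shows the nose about 107 mm from the seat, beyond the far bush. Wrist forces are negligible and the bar is gripped and still, so I'm handing in.

```bash
python3 -c "
from workcell import sign_off
print(sign_off())"
```

```text
the job is handed in; nothing more can be done
None
```

The job is handed in: the lid was pressed level onto its seat (about 30 N), and the bar is still gripped through both bushes, its nose about 30 mm past the far bush with no sign of forcing. The hand-in gave no verdict back.

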